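Load the sign kit caddy

TASK

First swing the wire handle of the black caddy all the way over to the back, away from the robot, so that the nests are clear. Then put the full solder spool, the finned heat sink and the small transformer into the caddy, upright and fully down, each in the nest whose pocket has its shape: spool in the round one, transformer in the square one, heat sink in the oblong one. Leave the empty spool and the plain metal bar where they lie.

Things in the scene. Friction and masses are not known exactly. Their poses are not given: they have to be found in the camera images.
- caddy: Shallow black tray, fixed to the bench, 98 mm (its x) by 282 mm (its y), walls 22 mm high, with three grey nests in a row along its y, 91 mm apart, the middle one at its centre. Origin: centre of its underside, on the table; x points to its back, away from the robot (yaw within 0.2 rad), z up. A 56 mm high ear at the middle of each end carries the wire handle's hinge.
- bail (a joint): Angle (rad) of the caddy's U-shaped wire handle; hinge axis parallel to caddy y, 45 mm above the caddy's origin. 0: upright over the nests; positive: leaning to the back (caddy +x); stops at -1.3 and 1.45 (fully back, nearly level). Crossbar 110 mm from the axis, 8 mm thick, its middle 90 mm an 11 mm thick black grip; side wires at y = +-160 mm. Stiff: stays where left, moves at about 2 N.
- nest_round: Nest with a round pocket of 66 mm diameter, 12 mm deep, in its top: grey plastic block 88 x 88 mm, 18 mm high, dark pocket floor, fixed in the caddy; the three nests change places in the row between starts. Origin: centre of its underside, 4 mm above the table; pocket floor 6 mm, rim 18 mm above the origin. Axes parallel to the caddy's.
- nest_square: Nest with a square pocket of 60 x 60 mm, 12 mm deep, in its top: grey plastic block 88 x 88 mm, 18 mm high, dark pocket floor, fixed in the caddy; the three nests change places in the row between starts. Origin: centre of its underside, 4 mm above the table; pocket floor 6 mm, rim 18 mm above the origin. Axes parallel to the caddy's.
- nest_slot: Nest with an oblong pocket of 76 mm (its x) by 44 mm (its y), 12 mm deep, in its top: grey plastic block 88 x 88 mm, 18 mm high, dark pocket floor, fixed in the caddy; the three nests change places in the row between starts. Origin: centre of its underside, 4 mm above the table; pocket floor 6 mm, rim 18 mm above the origin. Axes parallel to the caddy's.
- solder_spool: Full spool of solder wire, standing: two white flanges of 50 mm diameter, 4 mm thick, with shiny grey windings of 46 mm diameter between them and a small 12 mm dark dot (bore) in the top; 40 mm high, about 0.25 kg. Origin: centre of its underside, z up.
- transformer: Small transformer: dark steel core, square, 42 x 42 mm (its x and y), 38 mm high, copper winding showing on its two x sides and as a stripe along x across the top, four tiny brass pins (1.5 mm) on top; about 0.28 kg. Origin: centre of its underside, z up.
- heat_sink: Aluminium heat sink, 60 mm (its x) by 28 mm (its y), 30 mm high, with five upright fins running along its x, open grooves between them seen from above; about 0.09 kg. Origin: centre of its underside, z up.
- empty_spool: LOOK-ALIKE, to be left alone: empty white plastic spool, flanges of 50 mm diameter, 40 mm high, with no wire and a wide open 32 mm bore. Origin: centre of its underside.
- plain_bar: LOOK-ALIKE, to be left alone: smooth solid aluminium bar, 60 mm (its x) by 28 mm (its y), 30 mm high, no fins. Origin: centre of its underside.
Mind the look-alikes: they are no part of the job. Leave any pink or red look-alike of the nest_slot alone. What is shaped like the nest_square but orange is not meant.

How it is judged:
By the outcome, as a careful person would: the job done as asked, in the order asked, and still so for the second after the job is handed in, with the robot touching nothing.
It also fails if it takes over 112 s, if anything falls off the work surface, if the arm or the gripper's body presses on something with over 40 N, if the wrist force passes 120 N, or if a joint passes its speed limit or range.

ROBOT

A 6-joint arm with a two-finger parallel gripper is mounted at the origin on the work surface. World frame = base frame: x ahead of the robot, y to its left, z up, the work surface at z = 0. Lengths are in m, angles in rad, forces in N, time in s.
With the tool pointing down it reaches from about 0.3 to 0.775 m from the base axis. Payload 14.6 kg.
Tool frame: the origin (TCP) lies on the mounting face of the last link; the fingertips stand 199 mm ahead of it and the grasp point (between the pads) lies 180 mm ahead of it; z points along the fingers, y is the line along which they close (so a half turn about z gives the same grasp; the last joint's range is limited). The gripper opens to 94 mm and grips with 3 to 60 N. Pads are 16 mm wide; open, the fingers measure 119 mm over their backs; the gripper's body (75 mm by 177 mm) begins 78 mm behind the grasp point.
Start: joints at [-1.2, 0.3, 1.521, -0, 1.321, -0.067], TCP at [0.233, -0.498, 0.405] pointing down, gripper open.
Joint ranges: [-3.03, 3.03], [-0.79, 2.21], [0.23, 2.52], [-1.04, 4.18], [0, 3.07], [-2.55, 2.55]. Speed limits (rad/s): [2.22, 2.22, 2.57, 3.14, 3.14, 3.14].

INTERFACE

Orientations are given as [roll, pitch, yaw] about the fixed x, y, z axes, in that order (R = Rz(yaw) Ry(pitch) Rx(roll)).
In Python, from station import telemetry, cams, workorder, finder gives the robot as it stands.
- The arm moves only by the tool jog_arm, never from a script. Its argument "rows" is a list of rows, each an object with "gripper": the finger opening in m, from 0 to 0.094; "slide": the shift along the tool's x, y, z in m, a list of three; "spin": the turn about the tool's z in rad. In form: [{"gripper": gripper, "slide": [tx, ty, tz], "spin": spin}, ...]. A call has 1 to 8 rows; each row is the pose to reach, as a shift and turn from the pose commanded when the call began, along the tool's axes at that moment; what a row does not reach only later rows make up. A row lasts 1/10 s, in which the tool goes at most 50 mm and 8.59 degrees, less where a joint would pass 70% of its speed; a pose out of reach is approached as far as the arm can. A call with a gripper value outside its range is refused whole. The fingers move at their own pace and stop on an object; "squeeze" is the grip in N (left out, the last holds). Time passes only in rows, so rows that repeat a pose let the fingers close. It gives the time, the measured TCP pose, the force, the opening and the grip force at its end, in the units of the state.
- telemetry.get_obs(): the state, without advancing time (a new reading comes with each control period).
- cams.camera(name): name is "side" or "top"; returns (picture, depth): 400x640x3 uint8, red, green, blue; 400x640 float32, m along the optical axis (not along the pixel's ray), 0 where there is no reading.
- cams.camera_info(name): a dict with "camera_matrix" (3x3 intrinsics, pixels), "k1" (the pictures are not rectified: a ray, as slopes to the right and down, at radius r is drawn at 1 + k1 r^2 times it, then the intrinsics apply), "R" (3x3) and "t" (3): a world point X has camera coordinates R X + t. Camera axes: x right, y down, z forward; pixel columns grow to the right and rows downward; lengths in m; the calibration is good to about 2 mm. A picture is of the moment at which its call begins. camera_info takes no time and is no camera call.
- workorder.hand_in(): hands the job in; it is judged then, once.
Trained networks look in the newest picture that a camera, given by its name, has taken for a name from the list of things; names that differ only in an ending like _2 or _b are one class to them, and where a whole thing is asked for, a point or a joint stands for the part that bears it (a point fixed in the world has none). Each returns a list of dicts, best first, with "confidence" (0 to 1); they miss things now and then, are a little off and sometimes report something else, mostly with a low value. They report only what shows in the picture. A call takes as long as a camera call. They do not tell look-alikes from the thing itself.
- finder.find_in(target, camera): "point" ([x, y, z] in m, in world coordinates, good to about 4 mm: the middle of the surface that is visible of it).
- finder.masks_of(target, camera): "region" (400x640 bool, what is visible of it).
The state is a dict: "time_s": time; "qpos": joint angles; "joint_vel": joint speeds; "tau": joint torques, N m; "ee_pos": TCP position; "eef_rot": TCP orientation; "force": force on the tool from outside, world axes, zero at the start; "moment": the same for the moment, N m; "grip_width": finger opening in m; "grip_force": force on a finger pad.
Only numpy, scipy, OpenCV 4.12 (cv2) and the standard library are available. Lean on these libraries where they do the work, as an engineer would, in place of code of your own. Each camera call takes 0.05 s, during which the arm holds its last target. There are 200 camera calls.

## Working session

There is one attempt and no reset: what is moved stays moved. The work goes in short steps, Python scripts to look and compute and a tool call to move; the robot and the scene stay as the last step left them, time stands still between calls to the robot, and variables do not carry over. Pictures are saved under pics/ and viewed, at most 14 in all, crops included, and the job is handed in when it is done.

Besides the shell and the picture viewer there is one more tool, called as name(argument=value, ...), one argument or row to a line, values as JSON. jog_arm: Moves the arm, as the interface text tells. Its arguments: {"type":"object","properties":{"rows":{"type":"array","items":{"type":"object","properties":{"gripper":{"type":"number"},"slide":{"type":"array","items":{"type":"number"}},"spin":{"type":"number"}}}},"squeeze":{"type":"number"}},"required":["rows"]}

```bash
ls; mkdir -p pics; cat > h.py <<'E'
import numpy as np, cv2
from station import telemetry, cams, workorder, finder
def shot(n,f=None):
    p,d=cams.camera(n)
    if f: cv2.imwrite('pics/'+f,p[:,:,::-1])
    return p,d
def world(n,d,us,vs):
    """pixels -> world points by depth"""
    c=cams.camera_info(n);K=np.array(c['camera_matrix']);R=np.array(c['R']);t=np.array(c['t']);
    us=np.atleast_1d(us);vs=np.atleast_1d(vs)
    z=d[vs.astype(int),us.astype(int)]
    q=np.stack([us,vs],1).astype(np.float64).reshape(-1,1,2)
    s=cv2.undistortPoints(q,K,np.array([c['k1'],0,0,0,0.]))[:,0]
    X=np.c_[s*z[:,None],z]
    return (X-t)@R
def cloud(n,d):
    v,u=np.mgrid[0:400,0:640]
    return world(n,d,u.ravel(),v.ravel()).reshape(400,640,3)
E
python3 - <<'E'
from h import *
for n in ['top','side']:
    p,d=shot(n,n+'0.png'); np.savez(n+'0.npz',p=p,d=d)
    c=cams.camera_info(n); print(n,c)
o=telemetry.get_obs();print(o)
E
```

```text
pics
top {'camera_matrix': array([[443.79850291,   0.        , 319.32868129],
       [  0.        , 443.79850291, 199.61063592],
       [  0.        ,   0.        ,   1.        ]]), 'k1': -0.12230223044120538, 'R': array([[-0.01493654, -0.99980859, -0.01263687],
       [-0.99813699,  0.0156569 , -0.05896957],
       [ 0.05915613,  0.01173252, -0.99817979]]), 't': array([-0.01713592,  0.47955399,  1.09550496])}
side {'camera_matrix': array([[517.13603485,   0.        , 323.99832565],
       [  0.        , 517.13603485, 185.91114195],
       [  0.        ,   0.        ,   1.        ]]), 'k1': -0.06462895316994592, 'R': array([[-0.94141737, -0.33683984, -0.01650035],
       [-0.18211286,  0.54894007, -0.81578166],
       [ 0.28384547, -0.76498609, -0.57812458]]), 't': array([0.45315038, 0.14618461, 1.2262467 ])}
{'time_s': 0.1, 'qpos': array([-1.19964180e+00,  3.00419917e-01,  1.52151019e+00, -6.59212518e-06,
        1.32069955e+00, -6.65862336e-02]), 'joint_vel': array([-0.00013366, -0.00140348, -0.00148287, -0.00124485, -0.00022732,
        0.0010095 ]), 'tau': array([-3.92265538e-04, -5.32644904e+01, -3.53285122e+01,  7.08403392e-02,
        2.34514161e-02, -6.59859325e-05]), 'ee_pos': array([ 0.2331361 , -0.49811505,  0.40414429]), 'eef_rot': array([-3.14055753e+00, -6.26276944e-05,  4.37742361e-01]), 'force': array([ 0.6578945 , -0.11863818, -0.11987094]), 'moment': array([ 0.02437239, -0.00239916,  0.02686379]), 'grip_force': 0.0, 'grip_width': 0.09406742507501684}
```

View pics/top0.png

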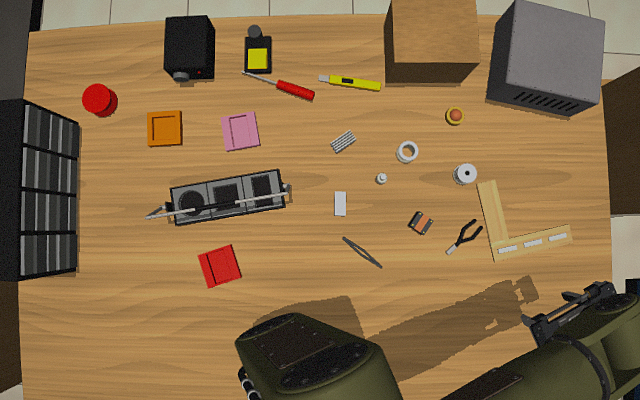

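View pics/side0.png

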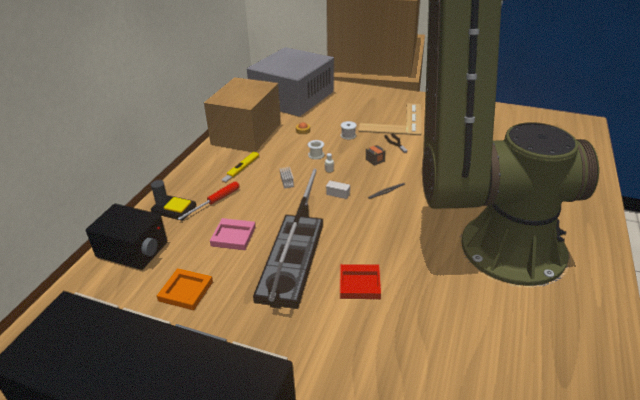

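The top view shows the finned heat sink at (343,141) and the plain bar at (340,204). The full spool with the dark dot is at (465,174), the empty open-bore spool at (407,152) and the transformer at (420,223). The black caddy is at (228,197), with the pink, red and orange decoys around it. I'll confirm these in an enlarged crop and measure.

```bash
python3 - <<'E'
from h import *
z=np.load('top0.npz');p,d=z['p'],z['d'];P=cloud('top',d); np.save('P0.npy',P)
a=cv2.resize(p[125:240,320:490],None,fx=4.4,fy=4.4,interpolation=cv2.INTER_CUBIC)[:,:,::-1]
cv2.imwrite('pics/c1.png',a)
cv2.imwrite('pics/c2.png',cv2.resize(p[155:235,140:300],None,fx=5,fy=5,interpolation=cv2.INTER_CUBIC)[:,:,::-1])
for n,(u,v),h in [('spool',(465,174),.04),('tr',(420,223),.038),('hs',(343,141),.03),('empty',(407,152),.04),('bar',(340,204),.03)]:
    r=18; W=P[v-r:v+r,u-r:u+r].reshape(-1,3)
    m=(W[:,2]>h-.008)&(W[:,2]<h+.012)
    Q=W[m]; rect=cv2.minAreaRect((Q[:,:2]*1000).astype(np.float32)); 
    print(n,m.sum(),Q.mean(0).round(4),np.median(Q[:,2]).round(4),'minrect',np.round(rect[0],1),np.round(rect[1],1),round(rect[2],1),
      'lowz',np.median(W[W[:,2]<.012][:,2]).round(4))
W=P[150:240,130:310].reshape(-1,3)
m=(W[:,2]>.08)&(W[:,2]<.3);Q=W[m];print('bail',len(Q)); 
o=np.argsort(Q[:,1]);print(Q[o][::max(1,len(o)//30)].round(4))
for t in ['nest_round','nest_square','nest_slot','bail','caddy','solder_spool','transformer','heat_sink']:
    print(t,[(np.round(x['point'],4),round(x['confidence'],2)) for x in finder.find_in(t,'top')][:4])
E
```

```text
spool 293 [ 0.5385 -0.3899  0.0398] 0.0399 minrect [ 537.9 -390.7] [45.6 49.5] 1.6 lowz 0.0004
tr 314 [ 0.4174 -0.2726  0.0378] 0.0378 minrect [ 417.3 -273.1] [43.5 43. ] 54.2 lowz 0.0001
hs 183 [ 0.6258 -0.0864  0.0292] 0.0294 minrect [625.8 -86.6] [28.5 60.3] 33.7 lowz 0.0002
empty 183 [ 0.5967 -0.2452  0.0393] 0.0394 minrect [ 596.6 -245.5] [50.  45.6] 86.0 lowz 0.0002
bar 275 [ 0.4689 -0.0754  0.0301] 0.0301 minrect [469.3 -74.7] [27.2 59.6] 88.3 lowz -0.0001
bail 642
[[0.4891 0.0427 0.1485]
 [0.4887 0.0487 0.1555]
 [0.4866 0.0574 0.1563]
 [0.4825 0.0686 0.1541]
 [0.4848 0.0815 0.1564]
 [0.483  0.0952 0.1532]
 [0.4765 0.1082 0.1547]
 [0.4744 0.1211 0.1571]
 [0.4703 0.1325 0.155 ]
 [0.4725 0.1451 0.159 ]
 [0.4664 0.1575 0.1523]
 [0.4663 0.1676 0.1572]
 [0.4664 0.1763 0.1579]
 [0.4645 0.1857 0.1556]
 [0.4669 0.1948 0.1551]
 [0.4604 0.2036 0.1556]
 [0.4606 0.2129 0.1544]
 [0.4542 0.2225 0.1521]
 [0.4563 0.2324 0.1571]
 [0.4586 0.2409 0.1589]
 [0.4521 0.2503 0.1574]
 [0.4546 0.2641 0.1568]
 [0.4504 0.2784 0.1545]
 [0.4483 0.2895 0.1555]
 [0.4508 0.3022 0.1519]
 [0.4443 0.3154 0.1535]
 [0.4444 0.3287 0.1551]
 [0.44   0.3418 0.157 ]
 [0.438  0.3543 0.1549]
 [0.448  0.3609 0.1207]
 [0.4381 0.3633 0.1557]]
nest_round [(array([0.4794, 0.2984, 0.0207]), 0.76)]
nest_square [(array([0.4912, 0.2092, 0.0171]), 0.78), (array([0.6706, 0.3746, 0.0163]), 0.63), (array([ 0.6246, -0.0833,  0.026 ]), 0.48)]
nest_slot [(array([0.5033, 0.1167, 0.023 ]), 0.92), (array([0.6556, 0.177 , 0.02  ]), 0.85), (array([0.3186, 0.2314, 0.0174]), 0.72), (array([0.4652, 0.2131, 0.0529]), 0.23)]
bail [(array([0.4626, 0.2055, 0.1495]), 0.76), (array([0.4661, 0.2144, 0.0558]), 0.39)]
caddy [(array([0.4656, 0.2141, 0.0571]), 0.75), (array([ 0.4166, -0.2699,  0.0388]), 0.26)]
solder_spool [(array([ 0.5369, -0.3894,  0.0383]), 0.88)]
transformer [(array([ 0.4168, -0.2693,  0.0377]), 0.68)]
heat_sink [(array([ 0.6208, -0.0838,  0.0275]), 0.53)]
```

View pics/c1.png

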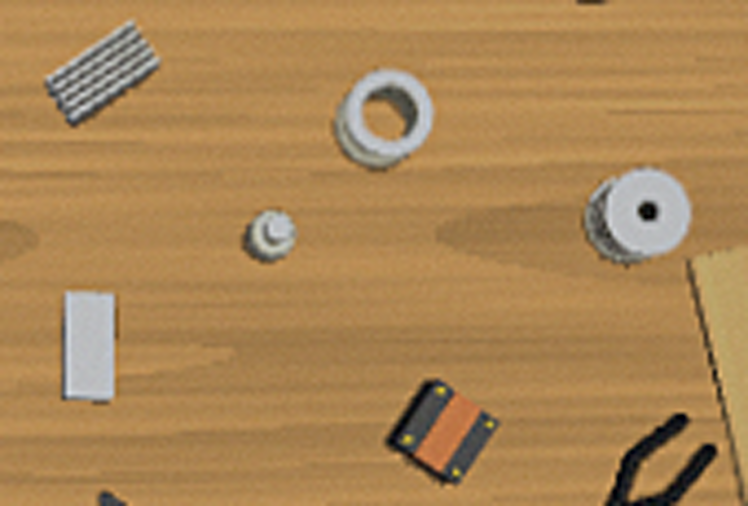

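View pics/c2.png

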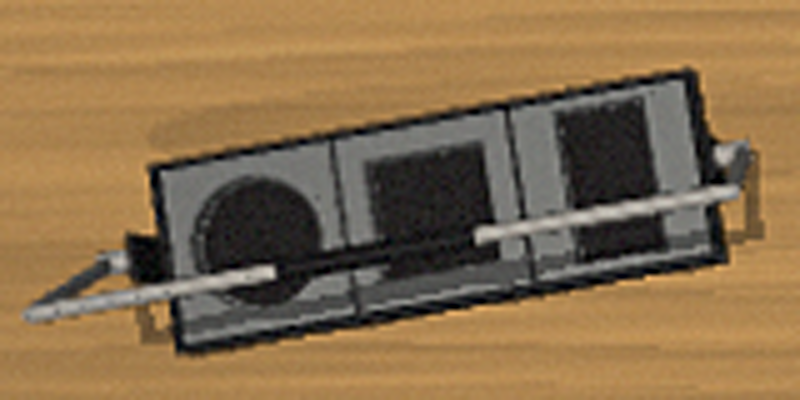

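The crops confirm all three: fins on the part at (343,141), a small dark dot and windings on the spool at (465,174), and copper with brass pins at (420,223). The caddy row from left to right is round (192,203), square (227,197), slot (264,187). Next I'll fit the caddy pose and write a move helper.

```bash
cat >> h.py <<'E'
from scipy.spatial.transform import Rotation as Rn
def go(x,y,zg,yaw):
    """slide/spin from the measured pose to grasp point (x,y,zg), tool down, yaw"""
    o=telemetry.get_obs();R=Rn.from_euler('xyz',o['eef_rot']).as_matrix()
    g=o['ee_pos']+R[:,2]*.18
    s=R.T@(np.array([x,y,zg])-g); dy=(yaw-o['eef_rot'][2]+np.pi)%(2*np.pi)-np.pi
    print('t',o['time_s'],'g',g.round(4),'rot',o['eef_rot'].round(3),'slide',s.round(4),'spin',round(-dy,3),'F',o['force'].round(1),'w',round(o['grip_width'],4),round(o['grip_force'],1))
E
python3 - <<'E'
from h import *
P=np.load('P0.npy');p=np.load('top0.npz')['p']
W=P[150:240,140:305].reshape(-1,3)
C=W[(W[:,2]>.015)&(W[:,2]<.027)&(W[:,0]>.40)]
q=(C[:,:2]*1000).astype(np.float32);r=cv2.minAreaRect(q);print('caddy',r)
B=W[(W[:,2]>.13)];B=B[(B[:,1]>.06)&(B[:,1]<.35)]
k=np.polyfit(B[:,1],B[:,0],1);psi=-np.arctan(k[0]);print('psi bail',psi)
c=np.cos(psi);s=np.sin(psi)
L=C[:,:2]@np.array([[c,-s],[s,c]])
print('caddy extents cx,cy frame', [np.percentile(L[:,i],[0.3,1,99,99.7]).round(4) for i in (0,1)])
LB=B[:,:2]@np.array([[c,-s],[s,c]]);W3=W[W[:,2]>.13];print('bar cx',LB[:,0].mean(),'top z',np.percentile(B[:,2],[5,50,95]),'cy ends',(W3[:,:2]@np.array([-s,c]))[[np.argmin(W3[:,1]),np.argmax(W3[:,1])]])
# dark pocket floors
D=(p[150:240,140:305].max(2).reshape(-1)<60)&(W[:,2]<.016)&(W[:,2]>.005)
LD=W[D][:,:2]@np.array([[c,-s],[s,c]]);
h,e=np.histogram(LD[:,1],bins=np.arange(LD[:,1].min(),LD[:,1].max(),.01));print(h,e[0])
H=P[123:159,325:361].reshape(-1,3);H=H[H[:,2]>.02]
for n,(u,v) in {'hs':(343,141),'tr':(420,223)}.items():
    H=P[v-18:v+18,u-18:u+18].reshape(-1,3);H=H[H[:,2]>.02]
    b=cv2.boxPoints(cv2.minAreaRect((H[:,:2]*1000).astype(np.float32)));e=b[1]-b[0],b[2]-b[1]
    print(n,b.mean(0),[(np.linalg.norm(a),np.arctan2(a[1],a[0])) for a in e])
E
```

```text
caddy ((490.29681396484375, 206.93304443359375), (99.72549438476562, 289.8249206542969), 9.064701080322266)
psi bail 0.15850122155375815
caddy extents cx,cy frame [array([0.4672, 0.4675, 0.5652, 0.5658]), array([-0.0117, -0.01  ,  0.2686,  0.2701])]
bar cx 0.48854728079061677 top z [0.15180303 0.15511771 0.15850515] cy ends [-0.10230579  0.29263619]
[ 18   1  10 106 105 105 107  31   0  22   4  54  77  73  73  72  73  13
   7   2  28  60  77  83  79  56  18] -0.011903612086048714
hs [539.6888   -54.943153] [(np.float32(248.50606), np.float32(-0.35645232)), (np.float32(55.294075), np.float32(1.2143449))]
tr [ 428.22986 -170.12268] [(np.float32(55.790672), np.float32(-0.10074036)), (np.float32(260.96936), np.float32(1.4700562))]
```

```bash
python3 - <<'E'
from h import *
go(.462,.2047,.224,1.729)
E
```

```text
t 0.5 g [ 0.2332 -0.4981  0.2246] rot [3.142 0.    0.438] slide [ 0.5052 -0.5395  0.0006] spin -1.291 F [ 0.2 -0.   0.6] w 0.0937 0.0
```

jog_arm(
  rows=[
    {"gripper": 0.094,"slide": [0.505,-0.54,0],"spin": -1.29},
    {"gripper": 0.094,"slide": [0.505,-0.54,0],"spin": -1.29},
    {"gripper": 0.094,"slide": [0.505,-0.54,0],"spin": -1.29},
    {"gripper": 0.094,"slide": [0.505,-0.54,0],"spin": -1.29},
    {"gripper": 0.094,"slide": [0.505,-0.54,0],"spin": -1.29},
    {"gripper": 0.094,"slide": [0.505,-0.54,0],"spin": -1.29},
    {"gripper": 0.094,"slide": [0.505,-0.54,0],"spin": -1.29},
    {"gripper": 0.094,"slide": [0.505,-0.54,0],"spin": -1.29},
  ],
  squeeze=15,
)

```text
time_s: 1.3
ee_pos: [0.3567, -0.1157, 0.405]
eef_rot: [3.141, 0.0, 1.644]
force: [1.1, 0.2, -0.5]
grip_width: 0.0938
grip_force: 0.0
```

```bash
python3 - <<'E'
from h import *
go(.462,.2047,.224,1.729)
E
```

```text
t 1.3 g [ 0.3569 -0.1158  0.225 ] rot [3.141 0.    1.644] slide [0.312  0.1281 0.001 ] spin -0.085 F [ 1.1  0.2 -0.5] w 0.0938 0.0
```

jog_arm(
  rows=[
    {"slide": [0.312,0.128,0],"spin": -0.085},
    {"slide": [0.312,0.128,0],"spin": -0.085},
    {"slide": [0.312,0.128,0],"spin": -0.085},
    {"slide": [0.312,0.128,0],"spin": -0.085},
    {"slide": [0.312,0.128,0],"spin": -0.085},
    {"slide": [0.312,0.128,0],"spin": -0.085},
    {"slide": [0.312,0.128,0],"spin": -0.085},
    {"slide": [0.312,0.128,0],"spin": -0.085},
  ],
)

```text
$.rows[0]: bad value
```

```bash
python3 - <<'E'
from h import *
go(.462,.2047,.151,1.729)
E
```

```text
t 1.3 g [ 0.3569 -0.1158  0.225 ] rot [3.141 0.    1.644] slide [0.312  0.1281 0.074 ] spin -0.085 F [ 1.1  0.2 -0.5] w 0.0938 0.0
```

Each row needs a gripper value.

jog_arm(
  rows=[
    {"gripper": 0.094,"slide": [0.312,0.128,0],"spin": -0.085},
    {"gripper": 0.094,"slide": [0.312,0.128,0],"spin": -0.085},
    {"gripper": 0.094,"slide": [0.312,0.128,0],"spin": -0.085},
    {"gripper": 0.094,"slide": [0.312,0.128,0],"spin": -0.085},
    {"gripper": 0.094,"slide": [0.312,0.128,0],"spin": -0.085},
    {"gripper": 0.094,"slide": [0.312,0.128,0],"spin": -0.085},
    {"gripper": 0.094,"slide": [0.312,0.128,0],"spin": -0.085},
    {"gripper": 0.094,"slide": [0.312,0.128,0],"spin": -0.085},
  ],
)

```text
time_s: 2.1
ee_pos: [0.464, 0.2054, 0.4041]
eef_rot: [-3.141, -0.0, 1.726]
force: [0.2, -0.5, -1.0]
grip_width: 0.0942
grip_force: 0.0
```

```bash
python3 - <<'E'
from h import *
go(.462,.2047,.151,1.729)
E
```

```text
t 2.1 g [0.4639 0.2055 0.2241] rot [-3.141 -0.     1.726] slide [-0.0005 -0.002   0.0731] spin -0.003 F [ 0.2 -0.5 -1. ] w 0.0942 0.0
```

jog_arm(
  rows=[
    {"gripper": 0.094,"slide": [0,-0.002,0.04],"spin": 0},
    {"gripper": 0.094,"slide": [0,-0.002,0.073],"spin": 0},
    {"gripper": 0.094,"slide": [0,-0.002,0.073],"spin": 0},
    {"gripper": 0.0,"slide": [0,-0.002,0.073],"spin": 0},
    {"gripper": 0.0,"slide": [0,-0.002,0.073],"spin": 0},
    {"gripper": 0.0,"slide": [0,-0.002,0.073],"spin": 0},
    {"gripper": 0.0,"slide": [0,-0.002,0.073],"spin": 0},
    {"gripper": 0.0,"slide": [0,-0.002,0.073],"spin": 0},
  ],
)

```text
time_s: 2.9
ee_pos: [0.4616, 0.2019, 0.3322]
eef_rot: [3.141, -0.0, 1.723]
force: [-0.6, 0.1, -0.1]
grip_width: 0.0575
grip_force: 0.0
```

```bash
python3 - <<'E'
from h import *
o=telemetry.get_obs();print(o['force'],o['grip_width'],o['grip_force'])
R=Rn.from_euler('xyz',o['eef_rot']).as_matrix();g=o['ee_pos']+R[:,2]*.18;print(g)
p,d=shot('side','s1.png')
# arc slides relative to bar at th0
th0=-.2574
for th in [-.26,-.1,.1,.3,.5,.7,.9,1.1,1.25,1.35,1.45]:
    print(th,round(.11*(np.sin(th)-np.sin(th0)),4),round(-.11*(np.cos(th)-np.cos(th0)),4))
E
```

```text
[-0.55030417  0.05199885 -0.13981475] 0.05750402108716888 0.0
[0.46178813 0.20191937 0.15220679]
-0.26 -0.0003 0.0001
-0.1 0.017 -0.0031
0.1 0.039 -0.0031
0.3 0.0605 0.0013
0.5 0.0807 0.0098
0.7 0.0989 0.0222
0.9 0.1142 0.038
1.1 0.126 0.0565
1.25 0.1324 0.0717
1.35 0.1353 0.0823
1.45 0.1372 0.0931
```

jog_arm(
  rows=[
    {"gripper": 0.0,"slide": [0,0,0],"spin": 0},
    {"gripper": 0.0,"slide": [0,0,0],"spin": 0},
    {"gripper": 0.0,"slide": [0,0,0],"spin": 0},
    {"gripper": 0.0,"slide": [0,0,0],"spin": 0},
    {"gripper": 0.0,"slide": [0,0,0],"spin": 0},
    {"gripper": 0.0,"slide": [0,0,0],"spin": 0},
    {"gripper": 0.0,"slide": [0,0,0],"spin": 0},
    {"gripper": 0.0,"slide": [0,0,0],"spin": 0},
  ],
)

```text
time_s: 3.75
ee_pos: [0.4616, 0.2019, 0.3316]
eef_rot: [3.142, 0.0, 1.723]
force: [0.1, 1.1, -0.9]
grip_width: 0.0108
grip_force: 15.0
```

jog_arm(
  rows=[
    {"gripper": 0.0,"slide": [0,0.017,-0.003],"spin": 0},
    {"gripper": 0.0,"slide": [0,0.039,-0.003],"spin": 0},
    {"gripper": 0.0,"slide": [0,0.06,0.001],"spin": 0},
    {"gripper": 0.0,"slide": [0,0.081,0.01],"spin": 0},
    {"gripper": 0.0,"slide": [0,0.099,0.022],"spin": 0},
    {"gripper": 0.0,"slide": [0,0.099,0.022],"spin": 0},
    {"gripper": 0.0,"slide": [0,0.099,0.022],"spin": 0},
  ],
)

```text
time_s: 4.45
ee_pos: [0.5599, 0.2168, 0.3095]
eef_rot: [3.141, 0.0, 1.723]
force: [3.9, -0.6, -0.0]
grip_width: 0.0103
grip_force: 15.0
```

```bash
python3 - <<'E'
from h import *
for th in [.7,.9,1.1,1.25,1.35,1.45]:
    c,s=np.cos(.1585),np.sin(.1585);r=.11*np.sin(th); 
    print(th,end=' ');go(.4897+c*r,.2065+s*r,.045+.11*np.cos(th),1.729)
E
```

```text
0.7 t 4.45 g [0.5601 0.2168 0.1295] rot [3.141 0.    1.723] slide [ 0.001  -0.0003  0.0003] spin -0.006 F [ 3.9 -0.6 -0. ] w 0.0103 15.0
0.9 t 4.45 g [0.5601 0.2168 0.1295] rot [3.141 0.    1.723] slide [0.0011 0.015  0.0161] spin -0.006 F [ 3.9 -0.6 -0. ] w 0.0103 15.0
1.1 t 4.45 g [0.5601 0.2168 0.1295] rot [3.141 0.    1.723] slide [0.0012 0.0269 0.0346] spin -0.006 F [ 3.9 -0.6 -0. ] w 0.0103 15.0
1.25 t 4.45 g [0.5601 0.2168 0.1295] rot [3.141 0.    1.723] slide [0.0012 0.0332 0.0498] spin -0.006 F [ 3.9 -0.6 -0. ] w 0.0103 15.0
1.35 t 4.45 g [0.5601 0.2168 0.1295] rot [3.141 0.    1.723] slide [0.0012 0.0361 0.0604] spin -0.006 F [ 3.9 -0.6 -0. ] w 0.0103 15.0
1.45 t 4.45 g [0.5601 0.2168 0.1295] rot [3.141 0.    1.723] slide [0.0012 0.038  0.0713] spin -0.006 F [ 3.9 -0.6 -0. ] w 0.0103 15.0
```

jog_arm(
  rows=[
    {"gripper": 0.0,"slide": [0,0.015,0.016],"spin": 0},
    {"gripper": 0.0,"slide": [0,0.027,0.035],"spin": 0},
    {"gripper": 0.0,"slide": [0,0.033,0.05],"spin": 0},
    {"gripper": 0.0,"slide": [0,0.036,0.06],"spin": 0},
    {"gripper": 0.0,"slide": [0,0.038,0.072],"spin": 0},
    {"gripper": 0.0,"slide": [0,0.038,0.073],"spin": 0},
    {"gripper": 0.0,"slide": [0,0.038,0.073],"spin": 0},
  ],
)

```text
time_s: 5.15
ee_pos: [0.5969, 0.2226, 0.2364]
eef_rot: [3.142, 0.0, 1.723]
force: [2.7, 1.2, -2.4]
grip_width: 0.0105
grip_force: 15.0
```

```bash
python3 - <<'E'
from h import *
go(.4897+.1078,.2065+.0172,.058,1.729)
E
```

```text
t 5.15 g [0.5969 0.2226 0.0564] rot [3.142 0.    1.723] slide [ 0.001   0.0008 -0.0016] spin -0.006 F [ 2.7  1.2 -2.4] w 0.0105 15.0
```

jog_arm(
  rows=[
    {"gripper": 0.0,"slide": [0,0,0.003],"spin": 0},
    {"gripper": 0.0,"slide": [0,0,0.005],"spin": 0},
    {"gripper": 0.0,"slide": [0,0,0.005],"spin": 0},
  ],
)

```text
time_s: 5.45
ee_pos: [0.5969, 0.2228, 0.2336]
eef_rot: [3.141, -0.0, 1.723]
force: [-8.3, -0.6, 17.0]
grip_width: 0.0103
grip_force: 15.0
```

jog_arm(
  rows=[
    {"gripper": 0.05,"slide": [0,0,-0.003],"spin": 0},
    {"gripper": 0.05,"slide": [0,0,-0.003],"spin": 0},
    {"gripper": 0.05,"slide": [0,0,-0.003],"spin": 0},
    {"gripper": 0.05,"slide": [0,0,-0.003],"spin": 0},
    {"gripper": 0.06,"slide": [0,0,-0.05],"spin": 0},
    {"gripper": 0.06,"slide": [0,0,-0.1],"spin": 0},
    {"gripper": 0.06,"slide": [0,0,-0.13],"spin": 0},
    {"gripper": 0.06,"slide": [0,0,-0.13],"spin": 0},
  ],
)

```text
time_s: 6.25
ee_pos: [0.5972, 0.2227, 0.3665]
eef_rot: [3.134, -0.001, 1.723]
force: [0.3, -0.8, -0.1]
grip_width: 0.0603
grip_force: 0.0
```

```bash
python3 - <<'E'
from h import *
go(.6258,-.0865,.18,2.159)
p,d=shot('side','s2.png');np.savez('s2.npz',p=p,d=d)
cv2.imwrite('pics/s2c.png',cv2.resize(p[160:320,220:380],None,fx=3.5,fy=3.5)[:,:,::-1])
Q=cloud('side',d)[160:320,220:420].reshape(-1,3)
c,s=np.cos(.1585),np.sin(.1585);q=Q-[.4897,.2091,0];L=np.c_[q[:,:2]@np.array([[c,-s],[s,c]]),q[:,2]]
b=L[(abs(L[:,1])<.15)&(L[:,0]>.075)&(L[:,0]<.14)&(L[:,2]>.03)&(L[:,2]<.11)];print(len(b),np.median(b,0))
E
```

```text
t 6.25 g [0.5984 0.2231 0.1865] rot [ 3.134e+00 -1.000e-03  1.723e+00] slide [-0.3101 -0.0199  0.0061] spin -0.436 F [ 0.3 -0.8 -0.1] w 0.0603 0.0
367 [0.105732   0.01938593 0.06013552]
```

View pics/s2c.png

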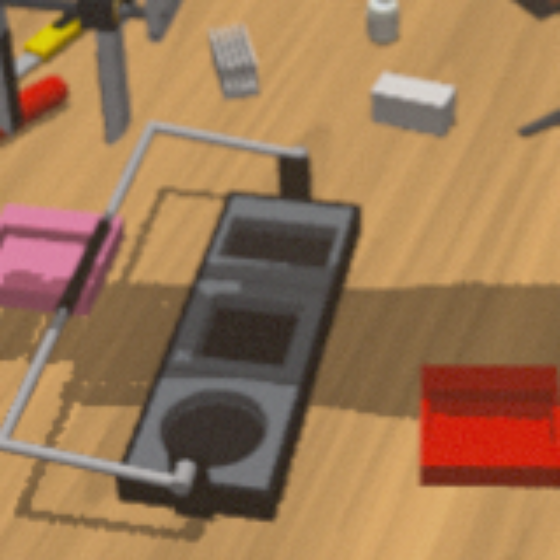

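The handle now lies flat behind the tray, with its crossbar running from (155,128) to (5,440) in the crop, so all three nests are clear. Now the heat sink.

jog_arm(
  rows=[
    {"gripper": 0.06,"slide": [-0.31,-0.02,0],"spin": -0.436},
    {"gripper": 0.06,"slide": [-0.31,-0.02,0],"spin": -0.436},
    {"gripper": 0.06,"slide": [-0.31,-0.02,0],"spin": -0.436},
    {"gripper": 0.06,"slide": [-0.31,-0.02,0],"spin": -0.436},
    {"gripper": 0.06,"slide": [-0.31,-0.02,0],"spin": -0.436},
    {"gripper": 0.06,"slide": [-0.31,-0.02,0],"spin": -0.436},
    {"gripper": 0.06,"slide": [-0.31,-0.02,0],"spin": -0.436},
    {"gripper": 0.06,"slide": [-0.31,-0.02,0],"spin": -0.436},
  ],
)

```text
time_s: 7.1
ee_pos: [0.6241, -0.0889, 0.3598]
eef_rot: [-3.14, -0.002, 2.156]
force: [-0.0, 0.3, -0.1]
grip_width: 0.0602
grip_force: 0.0
```

```bash
python3 - <<'E'
from h import *
go(.6258,-.0865,.031,2.159)
E
```

```text
t 7.1 g [ 0.6237 -0.0889  0.1798] rot [-3.140e+00 -2.000e-03  2.156e+00] slide [0.0005 0.0034 0.1488] spin -0.003 F [-0.   0.3 -0.1] w 0.0602 0.0
```

jog_arm(
  rows=[
    {"gripper": 0.06,"slide": [0.001,0.003,0.05],"spin": 0},
    {"gripper": 0.06,"slide": [0.001,0.003,0.1],"spin": 0},
    {"gripper": 0.06,"slide": [0.001,0.003,0.13],"spin": 0},
    {"gripper": 0.06,"slide": [0.001,0.003,0.149],"spin": 0},
    {"gripper": 0.01,"slide": [0.001,0.003,0.149],"spin": 0},
    {"gripper": 0.01,"slide": [0.001,0.003,0.149],"spin": 0},
    {"gripper": 0.01,"slide": [0.001,0.003,0.149],"spin": 0},
    {"gripper": 0.01,"slide": [0.001,0.003,0.149],"spin": 0},
  ],
  squeeze=15,
)

```text
time_s: 7.9
ee_pos: [0.6264, -0.0841, 0.214]
eef_rot: [3.14, 0.001, 2.159]
force: [-0.6, -0.5, 0.4]
grip_width: 0.0317
grip_force: 0.4
```

jog_arm(
  rows=[
    {"gripper": 0.01,"slide": [0,0,0],"spin": 0},
    {"gripper": 0.01,"slide": [0,0,0],"spin": 0},
    {"gripper": 0.01,"slide": [0,0,0],"spin": 0},
    {"gripper": 0.01,"slide": [0,0,-0.04],"spin": 0},
    {"gripper": 0.01,"slide": [0,0,-0.08],"spin": 0},
    {"gripper": 0.01,"slide": [0,0,-0.1],"spin": 0},
    {"gripper": 0.01,"slide": [0,0,-0.1],"spin": 0},
  ],
)

```text
time_s: 8.6
ee_pos: [0.6264, -0.0844, 0.3162]
eef_rot: [3.137, 0.004, 2.159]
force: [0.7, 0.3, -0.4]
grip_width: 0.028
grip_force: 15.0
```

```bash
python3 - <<'E'
from h import *
c,s=np.cos(.1585),np.sin(.1585)
go(.4897+.091*s,.2091-.091*c,.131,.1585+np.pi)
go(.4897+.091*s,.2091-.091*c,.131,.1585)
E
```

```text
t 8.6 g [ 0.6274 -0.0846  0.1362] rot [3.137 0.004 2.159] slide [0.238  0.0104 0.0042] spin -1.141 F [ 0.7  0.3 -0.4] w 0.028 15.0
t 8.6 g [ 0.6274 -0.0846  0.1362] rot [3.137 0.004 2.159] slide [0.238  0.0104 0.0042] spin 2.0 F [ 0.7  0.3 -0.4] w 0.028 15.0
```

jog_arm(
  rows=[
    {"gripper": 0.01,"slide": [0.238,0.01,0],"spin": -1.14},
    {"gripper": 0.01,"slide": [0.238,0.01,0],"spin": -1.14},
    {"gripper": 0.01,"slide": [0.238,0.01,0],"spin": -1.14},
    {"gripper": 0.01,"slide": [0.238,0.01,0],"spin": -1.14},
    {"gripper": 0.01,"slide": [0.238,0.01,0],"spin": -1.14},
    {"gripper": 0.01,"slide": [0.238,0.01,0],"spin": -1.14},
    {"gripper": 0.01,"slide": [0.238,0.01,0],"spin": -1.14},
    {"gripper": 0.01,"slide": [0.238,0.01,0],"spin": -1.14},
  ],
)

```text
time_s: 9.4
ee_pos: [0.502, 0.1195, 0.3114]
eef_rot: [3.142, -0.002, -2.978]
force: [-0.7, -0.4, -0.7]
grip_width: 0.0279
grip_force: 15.0
```

jog_arm(
  rows=[
    {"gripper": 0.01,"slide": [0,0,0],"spin": 0},
    {"gripper": 0.01,"slide": [0,0,0],"spin": 0},
    {"gripper": 0.01,"slide": [0,0,0],"spin": 0},
  ],
)

```text
time_s: 9.7
ee_pos: [0.5024, 0.1191, 0.3122]
eef_rot: [3.142, -0.001, -2.987]
force: [0.4, 0.5, -1.3]
grip_width: 0.0279
grip_force: 15.0
```

```bash
python3 - <<'E'
from h import *
c,s=np.cos(.1585),np.sin(.1585)
go(.4897+.091*s,.2091-.091*c,.045,.1585+np.pi)
p,d=shot('top');np.savez('t3.npz',p=p,d=d)
cv2.imwrite('pics/t3.png',cv2.resize(p[130:250,150:350],None,fx=4,fy=4)[:,:,::-1])
E
```

```text
t 9.7 g [0.5023 0.1191 0.1322] rot [ 3.142e+00 -1.000e-03 -2.987e+00] slide [-0.0019 -0.0002  0.0872] spin -0.004 F [ 0.4  0.5 -1.3] w 0.0279 15.0
```

View pics/t3.png

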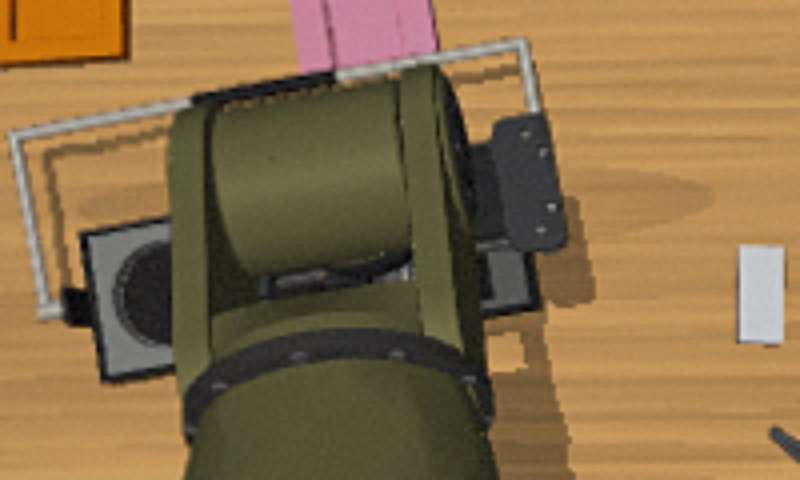

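The arm hides the slot in this top view; the handle is still fully back, behind the tray. The pose numbers are good, so I'm lowering.

jog_arm(
  rows=[
    {"gripper": 0.01,"slide": [-0.002,0,0.04],"spin": 0},
    {"gripper": 0.01,"slide": [-0.002,0,0.065],"spin": 0},
    {"gripper": 0.01,"slide": [-0.002,0,0.08],"spin": 0},
    {"gripper": 0.01,"slide": [-0.002,0,0.086],"spin": 0},
    {"gripper": 0.01,"slide": [-0.002,0,0.086],"spin": 0},
    {"gripper": 0.01,"slide": [-0.002,0,0.086],"spin": 0},
  ],
)

```text
time_s: 10.35
ee_pos: [0.5047, 0.1196, 0.2274]
eef_rot: [3.142, 0.001, -2.985]
force: [-0.0, 0.1, -0.0]
grip_width: 0.0279
grip_force: 15.0
```

```bash
python3 - <<'E'
from h import *
c,s=np.cos(.1585),np.sin(.1585)
go(.4897+.091*s,.2091-.091*c,.044,.1585+np.pi)
E
```

```text
t 10.35 g [0.5048 0.1196 0.0474] rot [ 3.142e+00  1.000e-03 -2.985e+00] slide [ 0.0008 -0.0002  0.0034] spin -0.002 F [-0.   0.1 -0. ] w 0.0279 15.0
```

jog_arm(
  rows=[
    {"gripper": 0.01,"slide": [0,0,0.003],"spin": 0},
    {"gripper": 0.01,"slide": [0,0,0.003],"spin": 0},
    {"gripper": 0.044,"slide": [0,0,0.003],"spin": 0},
    {"gripper": 0.044,"slide": [0,0,0.003],"spin": 0},
    {"gripper": 0.044,"slide": [0,0,0.003],"spin": 0},
    {"gripper": 0.044,"slide": [0,0,0.003],"spin": 0},
    {"gripper": 0.044,"slide": [0,0,0.002],"spin": 0},
    {"gripper": 0.044,"slide": [0,0,-0.02],"spin": 0},
  ],
)

```text
time_s: 11.15
ee_pos: [0.5039, 0.1194, 0.245]
eef_rot: [-3.142, -0.004, -2.984]
force: [0.7, -0.6, 0.4]
grip_width: 0.0439
grip_force: 0.0
```

```bash
python3 - <<'E'
from h import *
go(.4174,-.273,.15,.946)
E
```

```text
t 11.15 g [0.5031 0.1193 0.065 ] rot [-3.142 -0.004 -2.984] slide [ 0.1465 -0.3741 -0.0844] spin 2.353 F [ 0.7 -0.6  0.4] w 0.0439 0.0
```

jog_arm(
  rows=[
    {"gripper": 0.06,"slide": [0,0,-0.045],"spin": 0},
    {"gripper": 0.07,"slide": [0.01,-0.03,-0.084],"spin": 0.1},
    {"gripper": 0.07,"slide": [0.1465,-0.374,-0.084],"spin": 0.783},
    {"gripper": 0.07,"slide": [0.1465,-0.374,-0.084],"spin": 0.783},
    {"gripper": 0.07,"slide": [0.1465,-0.374,-0.084],"spin": 0.783},
    {"gripper": 0.07,"slide": [0.1465,-0.374,-0.084],"spin": 0.783},
    {"gripper": 0.07,"slide": [0.1465,-0.374,-0.084],"spin": 0.783},
    {"gripper": 0.07,"slide": [0.1465,-0.374,-0.084],"spin": 0.783},
  ],
)

```text
time_s: 11.95
ee_pos: [0.4327, -0.2061, 0.3309]
eef_rot: [3.141, 0.001, 2.513]
force: [0.7, -0.6, -0.5]
grip_width: 0.0702
grip_force: 0.0
```

```bash
python3 - <<'E'
from h import *
go(.4174,-.273,.15,2.517)
E
```

```text
t 11.95 g [ 0.4328 -0.2061  0.1509] rot [3.141e+00 1.000e-03 2.513e+00] slide [-0.0269 -0.0631  0.0009] spin -0.004 F [ 0.7 -0.6 -0.5] w 0.0702 0.0
```

Check the placed heat sink, and re-measure the transformer, while finishing the approach.

jog_arm(
  rows=[
    {"gripper": 0.07,"slide": [-0.027,-0.063,0],"spin": 0},
    {"gripper": 0.07,"slide": [-0.027,-0.063,0],"spin": 0},
    {"gripper": 0.07,"slide": [-0.027,-0.063,0],"spin": 0},
    {"gripper": 0.07,"slide": [-0.027,-0.063,0],"spin": 0},
  ],
)

```text
time_s: 12.35
ee_pos: [0.4186, -0.2708, 0.3305]
eef_rot: [3.141, -0.0, 2.515]
force: [0.2, 1.7, 0.5]
grip_width: 0.0701
grip_force: 0.0
```

```bash
python3 - <<'E'
from h import *
go(.4174,-.273,.031,2.517)
p,d=shot('top');P=cloud('top',d)
cv2.imwrite('pics/t4.png',cv2.resize(p[130:250,150:350],None,fx=4,fy=4)[:,:,::-1])
W=P[160:220,240:300].reshape(-1,3);q=W[:,:2]-[.4897,.2091];c,s=np.cos(.1585),np.sin(.1585)
L=q@np.array([[c,-s],[s,c]]);m=(W[:,2]>.033)&(W[:,2]<.05)&(abs(L[:,1]+.091)<.03)&(abs(L[:,0])<.04)
print('hs',m.sum(),L[m].mean(0),L[m].min(0),L[m].max(0),np.percentile(W[m,2],[5,50,95]))
E
```

```text
t 12.35 g [ 0.4185 -0.2708  0.1505] rot [ 3.141 -0.     2.515] slide [-0.0004 -0.0025  0.1195] spin -0.002 F [0.2 1.7 0.5] w 0.0701 0.0
hs 179 [ 0.00170916 -0.09050521] [-0.02782043 -0.10513614] [ 0.03238322 -0.0764138 ] [0.03435543 0.03973947 0.04330143]
```

View pics/t4.png

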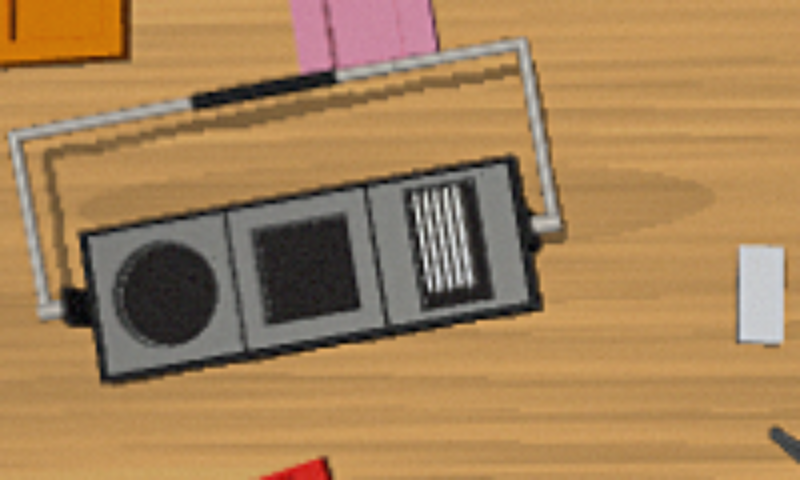

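The heat sink at (445,240) sits in the slot with its top at 40 mm, so it is fully down. The square (305,268) and round (167,293) nests are free. Next, the transformer.

jog_arm(
  rows=[
    {"gripper": 0.07,"slide": [0,-0.002,0.05],"spin": 0},
    {"gripper": 0.07,"slide": [0,-0.002,0.09],"spin": 0},
    {"gripper": 0.07,"slide": [0,-0.002,0.115],"spin": 0},
    {"gripper": 0.07,"slide": [0,-0.002,0.122],"spin": 0},
    {"gripper": 0.02,"slide": [0,-0.002,0.122],"spin": 0},
    {"gripper": 0.02,"slide": [0,-0.002,0.122],"spin": 0},
    {"gripper": 0.02,"slide": [0,-0.002,0.122],"spin": 0},
    {"gripper": 0.02,"slide": [0,-0.002,0.122],"spin": 0},
  ],
  squeeze=25,
)

```text
time_s: 13.2
ee_pos: [0.4176, -0.2729, 0.2098]
eef_rot: [-3.141, 0.002, 2.516]
force: [1.2, 2.2, 7.3]
grip_width: 0.0421
grip_force: 25.0
```

jog_arm(
  rows=[
    {"gripper": 0.02,"slide": [0,0,0],"spin": 0},
    {"gripper": 0.02,"slide": [0,0,0],"spin": 0},
    {"gripper": 0.02,"slide": [0,0,0],"spin": 0},
  ],
)

```text
time_s: 13.5
ee_pos: [0.4177, -0.273, 0.2098]
eef_rot: [-3.141, 0.002, 2.516]
force: [-1.8, 0.3, 7.8]
grip_width: 0.0418
grip_force: 25.0
```

jog_arm(
  rows=[
    {"gripper": 0.02,"slide": [0,0,-0.03],"spin": 0},
    {"gripper": 0.02,"slide": [0,0,-0.07],"spin": 0},
    {"gripper": 0.02,"slide": [0,0,-0.1],"spin": 0},
    {"gripper": 0.02,"slide": [0,0,-0.1],"spin": 0},
  ],
)

```text
time_s: 13.9
ee_pos: [0.4178, -0.273, 0.3125]
eef_rot: [-3.141, 0.007, 2.516]
force: [-0.3, -0.3, -4.2]
grip_width: 0.0421
grip_force: 25.0
```

```bash
python3 - <<'E'
from h import *
go(.4897,.2091,.135,.1585+np.pi/2)
E
```

```text
t 13.9 g [ 0.4187 -0.2737  0.1325] rot [-3.141  0.007  2.516] slide [ 0.2253  0.4329 -0.004 ] spin 0.786 F [-0.3 -0.3 -4.2] w 0.0421 25.0
```

jog_arm(
  rows=[
    {"gripper": 0.02,"slide": [0.225,0.433,-0.004],"spin": 0.786},
    {"gripper": 0.02,"slide": [0.225,0.433,-0.004],"spin": 0.786},
    {"gripper": 0.02,"slide": [0.225,0.433,-0.004],"spin": 0.786},
    {"gripper": 0.02,"slide": [0.225,0.433,-0.004],"spin": 0.786},
    {"gripper": 0.02,"slide": [0.225,0.433,-0.004],"spin": 0.786},
    {"gripper": 0.02,"slide": [0.225,0.433,-0.004],"spin": 0.786},
    {"gripper": 0.02,"slide": [0.225,0.433,-0.004],"spin": 0.786},
    {"gripper": 0.02,"slide": [0.225,0.433,-0.004],"spin": 0.786},
  ],
)

```text
time_s: 14.7
ee_pos: [0.4708, 0.0888, 0.3105]
eef_rot: [-3.14, -0.0, 1.729]
force: [1.1, -2.1, -3.5]
grip_width: 0.0417
grip_force: 25.0
```

```bash
python3 - <<'E'
from h import *
go(.4897,.2091,.135,.1585+np.pi/2)
E
```

```text
t 14.7 g [0.4706 0.0887 0.1305] rot [-3.14  -0.     1.729] slide [ 0.1158  0.0378 -0.0046] spin -0.001 F [ 1.1 -2.1 -3.5] w 0.0417 25.0
```

jog_arm(
  rows=[
    {"gripper": 0.02,"slide": [0.116,0.038,-0.004],"spin": 0},
    {"gripper": 0.02,"slide": [0.116,0.038,-0.004],"spin": 0},
    {"gripper": 0.02,"slide": [0.116,0.038,-0.004],"spin": 0},
    {"gripper": 0.02,"slide": [0.116,0.038,-0.004],"spin": 0},
    {"gripper": 0.02,"slide": [0.116,0.038,-0.004],"spin": 0},
    {"gripper": 0.02,"slide": [0.116,0.038,-0.004],"spin": 0},
  ],
)

```text
time_s: 15.3
ee_pos: [0.4903, 0.2065, 0.3149]
eef_rot: [-3.14, 0.0, 1.729]
force: [0.4, 0.1, -3.1]
grip_width: 0.0414
grip_force: 25.0
```

```bash
python3 - <<'E'
from h import *
go(.4897,.2091,.042,.1585+np.pi/2)
E
```

```text
t 15.3 g [0.4901 0.2064 0.1349] rot [-3.14   0.     1.729] slide [0.0027 0.0002 0.0929] spin -0.0 F [ 0.4  0.1 -3.1] w 0.0414 25.0
```

jog_arm(
  rows=[
    {"gripper": 0.02,"slide": [0.003,0,0.045],"spin": 0},
    {"gripper": 0.02,"slide": [0.003,0,0.07],"spin": 0},
    {"gripper": 0.02,"slide": [0.003,0,0.085],"spin": 0},
    {"gripper": 0.02,"slide": [0.003,0,0.091],"spin": 0},
    {"gripper": 0.02,"slide": [0.003,0,0.091],"spin": 0},
    {"gripper": 0.02,"slide": [0.003,0,0.091],"spin": 0},
  ],
)

```text
time_s: 15.9
ee_pos: [0.4902, 0.2101, 0.2255]
eef_rot: [3.14, -0.0, 1.729]
force: [-0.2, 0.2, -3.0]
grip_width: 0.0418
grip_force: 25.0
```

```bash
python3 - <<'E'
from h import *
go(.4897,.2091,.042,.1585+np.pi/2)
E
```

```text
t 15.9 g [0.4904 0.2101 0.0455] rot [ 3.14  -0.     1.729] slide [-0.0009 -0.0009  0.0035] spin -0.0 F [-0.2  0.2 -3. ] w 0.0418 25.0
```

jog_arm(
  rows=[
    {"gripper": 0.02,"slide": [0,-0.001,0.003],"spin": 0},
    {"gripper": 0.02,"slide": [0,-0.001,0.003],"spin": 0},
    {"gripper": 0.07,"slide": [0,-0.001,0.003],"spin": 0},
    {"gripper": 0.07,"slide": [0,-0.001,0.003],"spin": 0},
    {"gripper": 0.07,"slide": [0,-0.001,0.003],"spin": 0},
    {"gripper": 0.07,"slide": [0,-0.001,0.003],"spin": 0},
    {"gripper": 0.08,"slide": [0,-0.001,-0.03],"spin": 0},
    {"gripper": 0.08,"slide": [0,-0.001,-0.08],"spin": 0},
  ],
)

```text
time_s: 16.7
ee_pos: [0.4885, 0.2101, 0.3035]
eef_rot: [-3.136, 0.001, 1.73]
force: [0.8, 0.4, 0.7]
grip_width: 0.0791
grip_force: 0.0
```

```bash
python3 - <<'E'
from h import *
go(.5382,-.3905,.16,.9)
E
```

```text
t 16.7 g [0.4876 0.2098 0.1235] rot [-3.136e+00  1.000e-03  1.730e+00] slide [-0.6007 -0.0453 -0.0357] spin 0.83 F [0.8 0.4 0.7] w 0.0791 0.0
```

jog_arm(
  rows=[
    {"gripper": 0.08,"slide": [-0.6,-0.045,-0.036],"spin": 0.16},
    {"gripper": 0.08,"slide": [-0.6,-0.045,-0.036],"spin": 0.16},
    {"gripper": 0.08,"slide": [-0.6,-0.045,-0.036],"spin": 0.16},
    {"gripper": 0.08,"slide": [-0.6,-0.045,-0.036],"spin": 0.16},
    {"gripper": 0.08,"slide": [-0.6,-0.045,-0.036],"spin": 0.16},
    {"gripper": 0.08,"slide": [-0.6,-0.045,-0.036],"spin": 0.16},
    {"gripper": 0.08,"slide": [-0.6,-0.045,-0.036],"spin": 0.16},
    {"gripper": 0.08,"slide": [-0.6,-0.045,-0.036],"spin": 0.16},
  ],
)

```text
time_s: 17.5
ee_pos: [0.5222, -0.1897, 0.3289]
eef_rot: [3.141, 0.0, 1.57]
force: [-0.4, 0.4, -0.3]
grip_width: 0.0798
grip_force: 0.0
```

```bash
python3 - <<'E'
from h import *
go(.5382,-.3905,.16,np.pi/2)
p,d=shot('top');P=cloud('top',d)
cv2.imwrite('pics/t5.png',cv2.resize(p[130:250,150:350],None,fx=4,fy=4)[:,:,::-1])
c,s=np.cos(.1585),np.sin(.1585)
W=P[160:240,160:300].reshape(-1,3);L=(W[:,:2]-[.4897,.2091])@np.array([[c,-s],[s,c]]);m=(W[:,2]>.033)&(W[:,2]<.07)&(abs(L[:,1])<.04)&(abs(L[:,0])<.04)
print('tr',m.sum(),L[m].mean(0),L[m].min(0),L[m].max(0),np.percentile(W[m,2],[5,50,95]))
W=P[160:220,485:500].reshape(-1,3);print('board z',np.percentile(W[:,2],[50,90,99]))
E
```

```text
t 17.5 g [ 0.5223 -0.1898  0.1489] rot [3.141 0.    1.57 ] slide [-0.2007  0.0161 -0.0111] spin -0.001 F [-0.4  0.4 -0.3] w 0.0798 0.0
tr 309 [-9.08267981e-05  2.29827408e-04] [-0.02107924 -0.01956087] [0.02190389 0.02254696] [0.04173436 0.04821847 0.05143506]
board z [0.00407632 0.00791133 0.01002975]
```

View pics/t5.png

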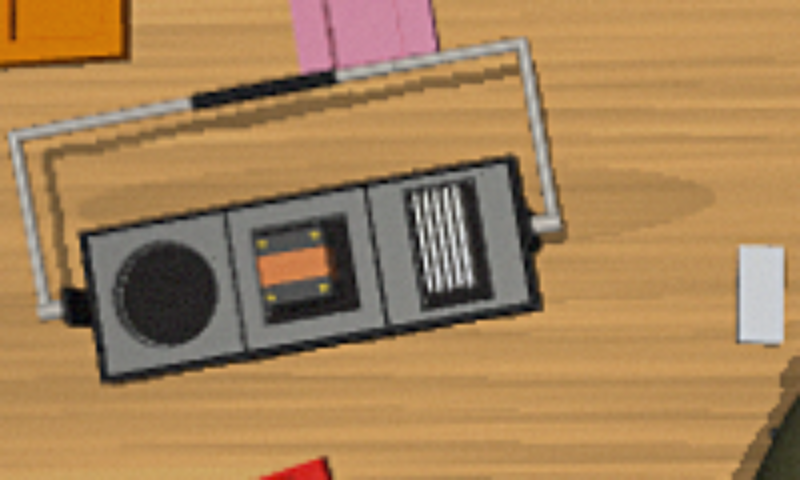

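The transformer at (295,268) is centred in the square nest with its top at 48 mm, fully down. Next, the spool.

jog_arm(
  rows=[
    {"gripper": 0.08,"slide": [-0.2,0.016,-0.01],"spin": 0},
    {"gripper": 0.08,"slide": [-0.2,0.016,-0.01],"spin": 0},
    {"gripper": 0.08,"slide": [-0.2,0.016,-0.01],"spin": 0},
    {"gripper": 0.08,"slide": [-0.2,0.016,-0.01],"spin": 0},
    {"gripper": 0.08,"slide": [-0.2,0.016,-0.01],"spin": 0},
    {"gripper": 0.08,"slide": [-0.2,0.016,-0.01],"spin": 0},
    {"gripper": 0.08,"slide": [-0.2,0.016,-0.01],"spin": 0},
    {"gripper": 0.08,"slide": [-0.2,0.016,-0.01],"spin": 0},
  ],
)

```text
time_s: 18.35
ee_pos: [0.5386, -0.3863, 0.3388]
eef_rot: [3.141, 0.0, 1.571]
force: [-0.3, 0.5, 0.1]
grip_width: 0.0802
grip_force: 0.0
```

```bash
python3 - <<'E'
from h import *
go(.538,-.3905,.034,np.pi/2)
E
```

```text
t 18.35 g [ 0.5387 -0.3863  0.1588] rot [3.141 0.    1.571] slide [-0.0042 -0.0007  0.1248] spin 0.001 F [-0.3  0.5  0.1] w 0.0802 0.0
```

jog_arm(
  rows=[
    {"gripper": 0.08,"slide": [-0.004,-0.001,0.05],"spin": 0},
    {"gripper": 0.08,"slide": [-0.004,-0.001,0.09],"spin": 0},
    {"gripper": 0.08,"slide": [-0.004,-0.001,0.118],"spin": 0},
    {"gripper": 0.08,"slide": [-0.004,-0.001,0.124],"spin": 0},
    {"gripper": 0.08,"slide": [-0.004,-0.001,0.124],"spin": 0},
    {"gripper": 0.03,"slide": [-0.004,-0.001,0.124],"spin": 0},
    {"gripper": 0.03,"slide": [-0.004,-0.001,0.124],"spin": 0},
    {"gripper": 0.03,"slide": [-0.004,-0.001,0.124],"spin": 0},
  ],
)

```text
time_s: 19.15
ee_pos: [0.5375, -0.3917, 0.216]
eef_rot: [3.14, 0.001, 1.57]
force: [0.4, -0.6, -0.7]
grip_width: 0.0594
grip_force: 0.0
```

jog_arm(
  rows=[
    {"gripper": 0.03,"slide": [0,0,0],"spin": 0},
    {"gripper": 0.03,"slide": [0,0,0],"spin": 0},
    {"gripper": 0.03,"slide": [0,0,0],"spin": 0},
    {"gripper": 0.03,"slide": [0,0,0],"spin": 0},
    {"gripper": 0.03,"slide": [0,0,0],"spin": 0},
  ],
)

```text
time_s: 19.65
ee_pos: [0.5374, -0.3917, 0.2152]
eef_rot: [3.141, 0.001, 1.57]
force: [-0.7, 0.4, 5.4]
grip_width: 0.0485
grip_force: 25.0
```

```bash
python3 - <<'E'
from h import *
go(.538,-.3905,.034,np.pi/2)
E
```

```text
t 19.65 g [ 0.5376 -0.3918  0.0352] rot [3.141e+00 1.000e-03 1.570e+00] slide [0.0013 0.0004 0.0012] spin -0.001 F [-0.7  0.4  5.4] w 0.0485 25.0
```

jog_arm(
  rows=[
    {"gripper": 0.03,"slide": [0,0,-0.015],"spin": 0},
    {"gripper": 0.03,"slide": [0,0,-0.04],"spin": 0},
    {"gripper": 0.03,"slide": [0,0,-0.075],"spin": 0},
    {"gripper": 0.03,"slide": [0,0,-0.11],"spin": 0},
    {"gripper": 0.03,"slide": [0,0,-0.11],"spin": 0},
    {"gripper": 0.03,"slide": [0,0,-0.11],"spin": 0},
  ],
  squeeze=30,
)

```text
time_s: 20.25
ee_pos: [0.5371, -0.3916, 0.325]
eef_rot: [3.141, 0.0, 1.57]
force: [0.8, 0.3, -3.1]
grip_width: 0.0486
grip_force: 30.0
```

```bash
python3 - <<'E'
from h import *
c,s=np.cos(.1585),np.sin(.1585)
go(.4897-.091*s,.2091+.091*c,.145,.1585+np.pi/2)
p,d=shot('side')
cv2.imwrite('pics/s6.png',cv2.resize(p[60:200,280:440],None,fx=4,fy=4)[:,:,::-1])
E
```

```text
t 20.25 g [ 0.5372 -0.3916  0.145 ] rot [3.141 0.    1.57 ] slide [ 6.905e-01 -6.260e-02 -2.000e-04] spin -0.16 F [ 0.8  0.3 -3.1] w 0.0486 30.0
```

View pics/s6.png

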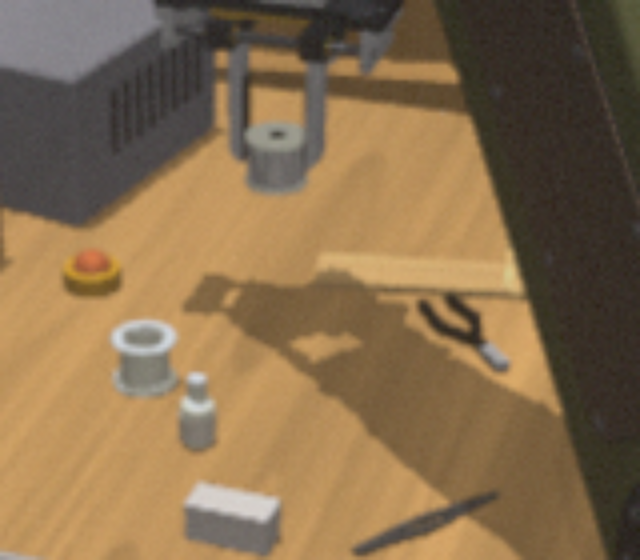

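The full spool hangs upright between the fingers at (277,155) in the crop. Carrying it to the round nest.

jog_arm(
  rows=[
    {"gripper": 0.03,"slide": [0.69,-0.063,0],"spin": -0.16},
    {"gripper": 0.03,"slide": [0.69,-0.063,0],"spin": -0.16},
    {"gripper": 0.03,"slide": [0.69,-0.063,0],"spin": -0.16},
    {"gripper": 0.03,"slide": [0.69,-0.063,0],"spin": -0.16},
    {"gripper": 0.03,"slide": [0.69,-0.063,0],"spin": -0.16},
    {"gripper": 0.03,"slide": [0.69,-0.063,0],"spin": -0.16},
    {"gripper": 0.03,"slide": [0.69,-0.063,0],"spin": -0.16},
    {"gripper": 0.03,"slide": [0.69,-0.063,0],"spin": -0.16},
  ],
)

```text
time_s: 21.1
ee_pos: [0.5004, 0.0086, 0.3232]
eef_rot: [-3.139, -0.001, 1.73]
force: [1.1, 0.0, -3.3]
grip_width: 0.0485
grip_force: 30.0
```

```bash
python3 - <<'E'
from h import *
c,s=np.cos(.1585),np.sin(.1585)
go(.4897-.091*s,.2091+.091*c,.145,.1585+np.pi/2)
E
```

```text
t 21.1 g [0.5    0.0086 0.1432] rot [-3.139e+00 -1.000e-03  1.730e+00] slide [ 0.2906  0.0216 -0.0017] spin 0.0 F [ 1.1  0.  -3.3] w 0.0485 30.0
```

jog_arm(
  rows=[
    {"gripper": 0.03,"slide": [0.29,0.022,0],"spin": 0},
    {"gripper": 0.03,"slide": [0.29,0.022,0],"spin": 0},
    {"gripper": 0.03,"slide": [0.29,0.022,0],"spin": 0},
    {"gripper": 0.03,"slide": [0.29,0.022,0],"spin": 0},
    {"gripper": 0.03,"slide": [0.29,0.022,0],"spin": 0},
    {"gripper": 0.03,"slide": [0.29,0.022,0],"spin": 0},
    {"gripper": 0.03,"slide": [0.29,0.022,0],"spin": 0},
    {"gripper": 0.03,"slide": [0.29,0.022,0],"spin": 0},
  ],
)

```text
time_s: 21.9
ee_pos: [0.4767, 0.297, 0.3229]
eef_rot: [-3.139, 0.001, 1.731]
force: [1.0, -0.3, -2.8]
grip_width: 0.0483
grip_force: 30.0
```

jog_arm(
  rows=[
    {"gripper": 0.03,"slide": [0,0,0],"spin": 0},
    {"gripper": 0.03,"slide": [0,0,0],"spin": 0},
  ],
)

```text
time_s: 22.1
ee_pos: [0.4774, 0.2955, 0.3242]
eef_rot: [-3.141, 0.0, 1.728]
force: [-0.2, 0.1, -3.0]
grip_width: 0.0488
grip_force: 30.0
```

```bash
python3 - <<'E'
from h import *
c,s=np.cos(.1585),np.sin(.1585)
go(.4897-.091*s,.2091+.091*c,.0465,.1585+np.pi/2)
E
```

```text
t 22.1 g [0.4773 0.2954 0.1442] rot [-3.141  0.     1.728] slide [ 0.0039 -0.0013  0.0977] spin -0.001 F [-0.2  0.1 -3. ] w 0.0488 30.0
```

jog_arm(
  rows=[
    {"gripper": 0.03,"slide": [0.004,-0.001,0.04],"spin": 0},
    {"gripper": 0.03,"slide": [0.004,-0.001,0.07],"spin": 0},
    {"gripper": 0.03,"slide": [0.004,-0.001,0.087],"spin": 0},
    {"gripper": 0.03,"slide": [0.004,-0.001,0.096],"spin": 0},
    {"gripper": 0.03,"slide": [0.004,-0.001,0.096],"spin": 0},
    {"gripper": 0.03,"slide": [0.004,-0.001,0.096],"spin": 0},
  ],
)

```text
time_s: 22.7
ee_pos: [0.4759, 0.3001, 0.2295]
eef_rot: [3.14, -0.0, 1.729]
force: [-0.5, 0.1, -2.0]
grip_width: 0.0482
grip_force: 30.0
```

```bash
python3 - <<'E'
from h import *
c,s=np.cos(.1585),np.sin(.1585)
go(.4897-.091*s,.2091+.091*c,.0455,.1585+np.pi/2)
E
```

```text
t 22.7 g [0.4761 0.3002 0.0495] rot [ 3.14  -0.     1.729] slide [-0.0011 -0.001   0.004 ] spin -0.0 F [-0.5  0.1 -2. ] w 0.0482 30.0
```

jog_arm(
  rows=[
    {"gripper": 0.03,"slide": [0,0,0.003],"spin": 0},
    {"gripper": 0.03,"slide": [0,0,0.004],"spin": 0},
    {"gripper": 0.03,"slide": [0,0,0.004],"spin": 0},
    {"gripper": 0.075,"slide": [0,0,0.004],"spin": 0},
    {"gripper": 0.075,"slide": [0,0,0.004],"spin": 0},
    {"gripper": 0.075,"slide": [0,0,0.004],"spin": 0},
    {"gripper": 0.075,"slide": [0,0,0.004],"spin": 0},
    {"gripper": 0.075,"slide": [0,0,0.002],"spin": 0},
  ],
)

```text
time_s: 23.5
ee_pos: [0.4754, 0.3003, 0.2263]
eef_rot: [-3.141, 0.0, 1.73]
force: [0.2, 0.2, 0.6]
grip_width: 0.0748
grip_force: 0.0
```

jog_arm(
  rows=[
    {"gripper": 0.08,"slide": [0,0,-0.02],"spin": 0},
    {"gripper": 0.08,"slide": [0,0,-0.06],"spin": 0},
    {"gripper": 0.08,"slide": [0,0,-0.11],"spin": 0},
    {"gripper": 0.08,"slide": [-0.04,0,-0.14],"spin": 0},
    {"gripper": 0.08,"slide": [-0.35,0,-0.14],"spin": 0},
    {"gripper": 0.08,"slide": [-0.35,0,-0.14],"spin": 0},
    {"gripper": 0.08,"slide": [-0.35,0,-0.14],"spin": 0},
    {"gripper": 0.08,"slide": [-0.35,0,-0.14],"spin": 0},
  ],
)

```text
time_s: 24.3
ee_pos: [0.5133, 0.0615, 0.3669]
eef_rot: [3.141, 0.0, 1.73]
force: [0.9, -0.7, -0.1]
grip_width: 0.0798
grip_force: 0.0
```

jog_arm(
  rows=[
    {"gripper": 0.08,"slide": [-0.3,0,0],"spin": 0},
    {"gripper": 0.08,"slide": [-0.3,0,0],"spin": 0},
    {"gripper": 0.08,"slide": [-0.3,0,0],"spin": 0},
    {"gripper": 0.08,"slide": [-0.3,0,0],"spin": 0},
    {"gripper": 0.08,"slide": [-0.3,0,0],"spin": 0},
    {"gripper": 0.08,"slide": [-0.3,0,0],"spin": 0},
    {"gripper": 0.08,"slide": [-0.3,0,0],"spin": 0},
    {"gripper": 0.08,"slide": [-0.3,0,0],"spin": 0},
  ],
)

```text
time_s: 25.1
ee_pos: [0.5608, -0.2335, 0.3661]
eef_rot: [-3.141, -0.001, 1.728]
force: [-0.2, 0.5, 0.2]
grip_width: 0.0802
grip_force: 0.0
```

```bash
python3 - <<'E'
from h import *
p,d=shot('top');P=cloud('top',d)
cv2.imwrite('pics/t7.png',cv2.resize(p[110:250,140:400],None,fx=3,fy=3)[:,:,::-1])
c,s=np.cos(.1585),np.sin(.1585)
W=P[150:240,150:310].reshape(-1,3);L=(W[:,:2]-[.4897,.2091])@np.array([[c,-s],[s,c]])
for n,y in (('spool',.091),('tr',0),('hs',-.091)):
    m=(W[:,2]>.033)&(W[:,2]<.07)&(abs(L[:,1]-y)<.04)&(abs(L[:,0])<.04)
    print(n,m.sum(),L[m].mean(0).round(4),L[m].min(0).round(4),L[m].max(0).round(4),np.percentile(W[m,2],[5,50,95]).round(4))
E
```

```text
spool 319 [0.0018 0.0902] [-0.0219  0.0658] [0.0265 0.115 ] [0.0453 0.05   0.0533]
tr 308 [-0.0001  0.0004] [-0.0211 -0.019 ] [0.022  0.0222] [0.0404 0.0479 0.0515]
hs 186 [ 0.0011 -0.0907] [-0.0281 -0.1055] [ 0.0326 -0.0766] [0.0343 0.0394 0.0431]
```

View pics/t7.png

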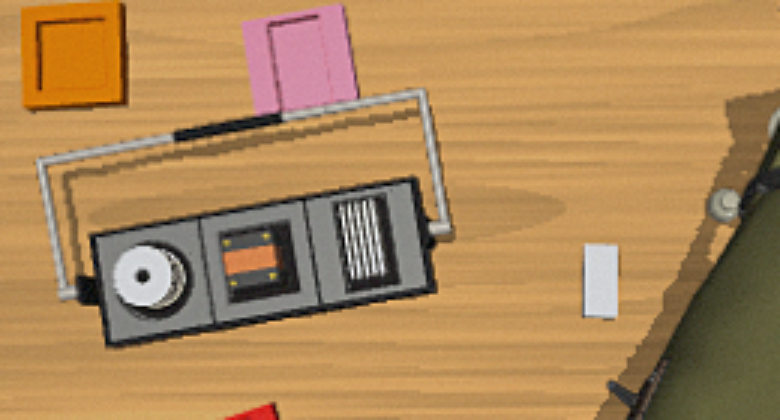

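All three parts are upright in the right nests: spool (145,277), transformer (250,262), heat sink (360,238). Their tops are at 50, 48 and 39 mm, so they are fully down. The handle is fully back, the bar is untouched at (600,280), and the robot is clear.

```bash
python3 -c "
from station import workorder
print(workorder.hand_in())"
```

```text
the job is handed in; nothing more can be done
None
```

The job is done and handed in at about 25 s: handle swung fully back first, then the heat sink, transformer and full spool placed upright and fully down in their matching nests; the empty spool and plain bar were not touched.

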